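# Transfer a row of vessels to the other carrier in handle order

## Robot

A 6-joint arm with a two-finger parallel gripper is mounted at the origin on a cart in front of the work surface, level with it; the furniture and walls round the work are solid. World frame = base frame: x ahead of the robot, y to its left, z up, the work surface at z = 0. Lengths are in mm, angles in rad, forces in N, time in s.
With the tool pointing down it reaches from about 350 to 875 mm from the base axis. Payload 4.2 kg.
Tool frame: the origin (TCP) lies on the centre line of the jaws, within the pads' length; the fingertips stand 25 mm ahead of it and the grasp point (between the pads) lies 6 mm ahead of it; z points along the fingers, y is the direction in which the jaws open and shut (so a half turn about z gives the same grasp; the last joint's range is limited). The gripper opens to 85 mm and grips with 20 to 120 N. Pads are 22 mm wide; open, the fingers measure 114 mm over their backs; the gripper's body (76 mm by 85 mm) begins 54 mm behind the grasp point. The pads swing forward as they close: fully open they stand 13 mm farther back than shut.
Start: joints at [1.372, 0.385, 0.008, 0, -1.194, -0.259], TCP at [276.201, 560.636, 228.512] pointing down, gripper open.
Joint ranges: [-3.14, 3.14], [-1.21, 2.06], [-1.07, 1.41], [-3.16, 2.05], [-2.99, -0.16], [-3.1, 3.1]. Speed limits (rad/s): [2.79, 2.79, 3.14, 3.14, 3.14, 3.14].

## Interface

Orientations are given as a unit quaternion [x, y, z, w].
In Python, from bench import arm gives the robot as it stands.
- The arm moves only by the tool drive_tool, never from a script. Its argument "plan" is a list of rows, each a list of 2 entries, a list of its own where there are three numbers: the shift along the tool's x, y, z in m, then the turn about the tool's z in degrees. A call has 1 to 12 rows; each row shifts and turns the commanded pose from where the row before left it, along the tool's axes as they then stand; what a row does not reach is not made up. A row lasts 1/8 s, in which the tool goes at most 62.5 mm and 10.7 degrees, less where a joint would pass 70% of its speed; a pose out of reach is approached as far as the arm can. A call with a gripper value outside its range is refused whole. "fingers" is the closure, from -1 (fully open) to 1 (shut), so that 0 is half open, set as the call begins (left out, the last holds). The fingers move at their own pace and stop on an object; the grip force is fixed at half the most. Time passes only in rows, so rows that do not move let the fingers close. It gives the time, the measured TCP pose, the force and the opening at its end, in the units of the state.
- arm.read_state(): the state, without advancing time (a new reading comes with each control period).
- arm.get_image(name): name is "scene" or "top" or "wrist"; returns a dict with "image" (384x512x3 uint8, red, green, blue), "K" (3x3 intrinsics, pixels), "R" (3x3) and "t" (3): a world point X has camera coordinates R X + t. Camera axes: x right, y down, z forward; pixel columns grow to the right and rows downward; lengths in mm; the calibration is good to about 2 mm. A picture is of the moment at which its call begins. There is no depth.
- arm.job_done(): hands the job in, once; it reports no verdict.
The state is a dict: "clock": time; "joints": joint angles; "joint_vel": joint speeds; "joint_efforts": joint torques, N m; "position": TCP position; "ee_rot": TCP orientation; "contact_force": force on the tool from outside, world axes, zero at the start; "wrist_torque": the same for the moment, N m; "gripper_width": finger opening in mm.
Only numpy, scipy, OpenCV 4.12 (cv2) and the standard library are available. Lean on these libraries where they do the work, as an engineer would, in place of code of your own. Each camera call takes 0.05 s, during which the arm holds its last target.

## Task

Move the two bottles, the flask and the beaker from the full bottle carrier to the empty one, keeping their order as counted from the handle: the vessel nearest the handle of the full carrier goes to the place nearest the handle of the empty carrier, and so on (the handles are at opposite ends, so from the robot the row comes out reversed). Keep every vessel upright, set it down gently on the middle of its rubber pad without dropping it, and leave all four standing at rest.

Things in the scene. Friction and masses are not known exactly. Their poses are not given: they have to be found in the camera images.
- full_carrier: Fixed flat aluminium carrier, 92 x 360 mm, holding the vessels at the start; handle at its left end seen from the robot. Origin: underside centre; local +y points to the handle end. Places at local x 0, y +110, +30, -50, -130 mm: black rubber pads 70 mm wide, tops 10 mm above the worktop. Rim 13 mm high; handle a steel loop at y +167 mm, 60 wide, 54 high.
- empty_carrier: Fixed flat aluminium carrier, 92 x 360 mm, empty at the start, in front of or behind the full one; handle at its right end seen from the robot. Origin: underside centre; local +y points to the handle end. Places at local x 0, y +110, +30, -50, -130 mm: black rubber pads 70 mm wide, tops 10 mm above the worktop. Rim 13 mm high; handle a steel loop at y +167 mm, 60 wide, 54 high.
- clear_bottle: Clear glass bottle with a blue screw cap, body 57 mm across, 111 mm high, 0.2 kg. Origin: centre of its underside, z up. The cap is 53 mm across, from 87 to 111 mm above the origin; grasp it there.
- amber_bottle: Amber glass bottle with a black screw cap, body 57 mm across, 111 mm high, 0.19 kg. Origin: centre of its underside, z up. The cap is 53 mm across, from 87 to 111 mm above the origin; grasp it there.
- flask: Conical glass flask, 64 mm across at the foot, 105 mm high, 0.07 kg. Origin: centre of its underside, z up. It narrows evenly for the fingers from foot to mouth; grasp it across the mouth's end about 92 mm above the origin, where the jaws stop about 39 mm apart.
- beaker: Small glass beaker with a spout, 46 to 50 mm across, 58 mm high, 0.035 kg, open at the top. Origin: centre of its underside, z up. Grasp it across the outside about 40 mm above the origin.
- pad_clear_bottle: Round black rubber pad, 70 mm across and 3 mm thick, fixed on the full carrier under the place where the clear bottle stands at the start. It stays there, so it shows from which place the vessel came. Origin: centre of its underside, 7 mm above the worktop.
- pad_amber_bottle: Round black rubber pad, 70 mm across and 3 mm thick, fixed on the full carrier under the place where the amber bottle stands at the start. It stays there, so it shows from which place the vessel came. Origin: centre of its underside, 7 mm above the worktop.
- pad_flask: Round black rubber pad, 70 mm across and 3 mm thick, fixed on the full carrier under the place where the flask stands at the start. It stays there, so it shows from which place the vessel came. Origin: centre of its underside, 7 mm above the worktop.
- pad_beaker: Round black rubber pad, 70 mm across and 3 mm thick, fixed on the full carrier under the place where the beaker stands at the start. It stays there, so it shows from which place the vessel came. Origin: centre of its underside, 7 mm above the worktop.
Things that resemble listed ones, but are neither listed nor needed, are in the scene too. Leave any red or yellow look-alike of the amber_bottle alone.

How it is judged (in metres and radians):
At the end, for the whole second after the job is handed in: Each vessel stands released, upright (within 0.08 rad) and at rest on the empty carrier, its centre within 12 mm along and across of the centre of the place with the same rank from the handle as the place it came from on the full carrier (((y of pad_clear_bottle in the frame of full_carrier between 0.09 and 0.13 m and y of clear_bottle in the frame of empty_carrier between 0.098 and 0.122 m) or (y of pad_clear_bottle in the frame of full_carrier between 0.01 and 0.05 m and y of clear_bottle in the frame of empty_carrier between 0.018 and 0.042 m) or (y of pad_clear_bottle in the frame of full_carrier between -0.07 and -0.03 m and y of clear_bottle in the frame of empty_carrier between -0.062 and -0.038 m) or (y of pad_clear_bottle in the frame of full_carrier between -0.15 and -0.11 m and y of clear_bottle in the frame of empty_carrier between -0.142 and -0.118 m)) and x of clear_bottle in the frame of empty_carrier between -0.012 and 0.012 m and z of clear_bottle in the frame of empty_carrier between 0.006 and 0.014 m and angle between each of clear_bottle, amber_bottle, flask, beaker's own z axis and vertical below 0.08 rad and linear speed of each of clear_bottle, amber_bottle, flask, beaker below 0.02 m/s and angular speed of each of clear_bottle, amber_bottle, flask, beaker below 0.2 rad/s and ((y of pad_amber_bottle in the frame of full_carrier between 0.09 and 0.13 m and y of amber_bottle in the frame of empty_carrier between 0.098 and 0.122 m) or (y of pad_amber_bottle in the frame of full_carrier between 0.01 and 0.05 m and y of amber_bottle in the frame of empty_carrier between 0.018 and 0.042 m) or (y of pad_amber_bottle in the frame of full_carrier between -0.07 and -0.03 m and y of amber_bottle in the frame of empty_carrier between -0.062 and -0.038 m) or (y of pad_amber_bottle in the frame of full_carrier between -0.15 and -0.11 m and y of amber_bottle in the frame of empty_carrier between -0.142 and -0.118 m)) and x of amber_bottle in the frame of empty_carrier between -0.012 and 0.012 m and z of amber_bottle in the frame of empty_carrier between 0.006 and 0.014 m and ((y of pad_flask in the frame of full_carrier between 0.09 and 0.13 m and y of flask in the frame of empty_carrier between 0.098 and 0.122 m) or (y of pad_flask in the frame of full_carrier between 0.01 and 0.05 m and y of flask in the frame of empty_carrier between 0.018 and 0.042 m) or (y of pad_flask in the frame of full_carrier between -0.07 and -0.03 m and y of flask in the frame of empty_carrier between -0.062 and -0.038 m) or (y of pad_flask in the frame of full_carrier between -0.15 and -0.11 m and y of flask in the frame of empty_carrier between -0.142 and -0.118 m)) and x of flask in the frame of empty_carrier between -0.012 and 0.012 m and z of flask in the frame of empty_carrier between 0.006 and 0.014 m and ((y of pad_beaker in the frame of full_carrier between 0.09 and 0.13 m and y of beaker in the frame of empty_carrier between 0.098 and 0.122 m) or (y of pad_beaker in the frame of full_carrier between 0.01 and 0.05 m and y of beaker in the frame of empty_carrier between 0.018 and 0.042 m) or (y of pad_beaker in the frame of full_carrier between -0.07 and -0.03 m and y of beaker in the frame of empty_carrier between -0.062 and -0.038 m) or (y of pad_beaker in the frame of full_carrier between -0.15 and -0.11 m and y of beaker in the frame of empty_carrier between -0.142 and -0.118 m)) and x of beaker in the frame of empty_carrier between -0.012 and 0.012 m and z of beaker in the frame of empty_carrier between 0.006 and 0.014 m); the robot touches nothing.
It fails at once if a vessel is tipped more than about 35 degrees (angle between any of clear_bottle, amber_bottle, flask, beaker's own z axis and vertical above 0.6 rad).
It fails at once if a vessel is dropped (falls freely more than about 2 cm) ((linear speed of clear_bottle above 0.65 m/s and contact force between clear_bottle and the fingers below 0.01 N) or (linear speed of amber_bottle above 0.65 m/s and contact force between amber_bottle and the fingers below 0.01 N) or (linear speed of flask above 0.65 m/s and contact force between flask and the fingers below 0.01 N) or (linear speed of beaker above 0.65 m/s and contact force between beaker and the fingers below 0.01 N)).
It also fails if it takes over 90 s, if anything falls off the work surface, if the arm or the gripper's body presses on something with over 40 N, if the wrist force passes 120 N, or if a joint passes its speed limit or range.

## Working session

There is one attempt and no reset: what is moved stays moved. The work goes in short steps, Python scripts to look and compute and a tool call to move; the robot and the scene stay as the last step left them, time stands still between calls to the robot, and variables do not carry over. Pictures are saved under pics/ and viewed, and the job is handed in when it is done.

Besides the shell and the picture viewer there is one more tool, called by a JSON object that holds its "fn" and its "kwargs". drive_tool: Moves the arm, as the interface text tells. Its arguments: {"type":"object","properties":{"plan":{"type":"array"},"fingers":{"type":"number"}},"required":["plan"]}

```bash
mkdir -p pics; ls; python3 - <<'E'
from bench import arm
import cv2
print(arm.read_state())
for n in ("scene","top","wrist"):
    d=arm.get_image(n); cv2.imwrite(f"pics/{n}0.png",d["image"][:,:,::-1]); print(n,d["K"].tolist(),d["R"].tolist(),d["t"].tolist())
E
```

```text
pics
{'clock': 0.0, 'joints': array([ 1.37161614e+00,  3.85541800e-01,  6.63927501e-03, -4.78144715e-04,
       -1.19402097e+00, -2.58610700e-01]), 'joint_vel': array([ 0.00045749, -0.00082853,  0.00057027, -0.00027405, -0.00159003,
        0.0007477 ]), 'joint_efforts': array([-3.97905260e-04, -3.92289877e+01,  1.88394517e+01,  4.18602750e+00,
       -4.77122376e-03,  1.02427762e-05]), 'position': array([275.9516614 , 560.124492  , 227.43886747]), 'ee_rot': array([ 9.73897024e-01, -2.26987676e-01, -1.90511115e-04,  1.06971398e-03]), 'contact_force': array([ 0.21547895, -0.33170483,  0.30235674]), 'wrist_torque': array([0.02077775, 0.04074588, 0.04100361]), 'gripper_width': 85.56209196295036}
scene [[390.7427736186555, 0.0, 259.50349860705137], [0.0, 390.7427736186555, 190.16201902551686], [0.0, 0.0, 1.0]] [[0.7984902810714962, -0.6019271652652058, 0.009846763435632521], [-0.46587346270519664, -0.6282014424382791, -0.6231571747685615], [0.38128098271672733, 0.4929976018544708, -0.7820346391204852]] [-373.44635474079445, 386.7834613286472, 781.0964073495181]
top [[470.9034487174918, 0.0, 258.98701852111486], [0.0, 470.9034487174918, 191.63651307649596], [0.0, 0.0, 1.0]] [[-0.018208529702112997, -0.9998339331881044, 0.0007453131502994067], [-0.9869235609992763, 0.01785399490453147, -0.16019712734770342], [0.16015721710430222, -0.003652521259856913, -0.9870847607464373]] [149.1442755081146, 549.1734305776966, 919.1333955008685]
wrist [[304.525128420685, 0.0, 256.04001727349964], [0.0, 304.525128420685, 189.4801888070367], [0.0, 0.0, 1.0]] [[-0.44253937524976433, -0.8967459680482112, 0.0023601150026246556], [-0.8625413905283, 0.42637663182914337, 0.2724432371257224], [-0.24531867230004276, 0.11853116307247005, -0.9621689625017179]] [622.8966100077906, -36.341273476001575, 378.7821017066408]
```

View pics/scene0.png

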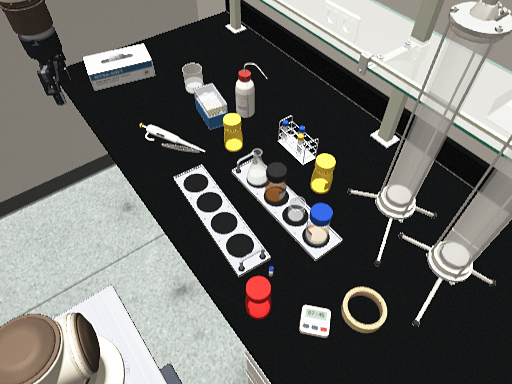

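View pics/top0.png

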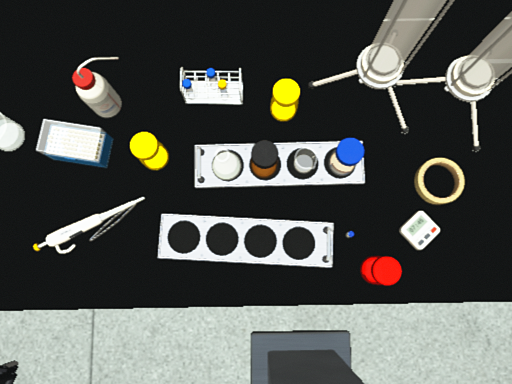

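View pics/wrist0.png

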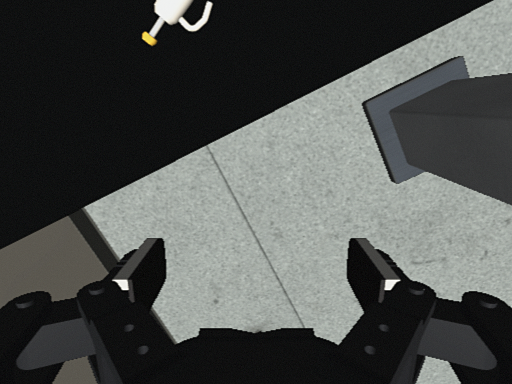

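Top view: the full carrier holds, from its handle on the left, the flask (227,165), the amber bottle (264,155), the beaker (302,161) and the clear bottle (348,152). The empty carrier has its handle at (328,243). Yellow look-alikes stand at (150,150) and (285,100), and a red one at (382,270). The black-capped brown bottle on the carrier is the amber one. I'll check this in an enlarged crop.

```bash
python3 - <<'E'
import cv2
im=cv2.imread("pics/top0.png")
cv2.imwrite("pics/cropF.png",cv2.resize(im[130:200,185:375],None,fx=4.2,fy=4.2,interpolation=cv2.INTER_CUBIC))
cv2.imwrite("pics/cropE.png",cv2.resize(im[205:275,150:340],None,fx=4.2,fy=4.2,interpolation=cv2.INTER_CUBIC))
E
```

```text
(no output)
```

View pics/cropF.png

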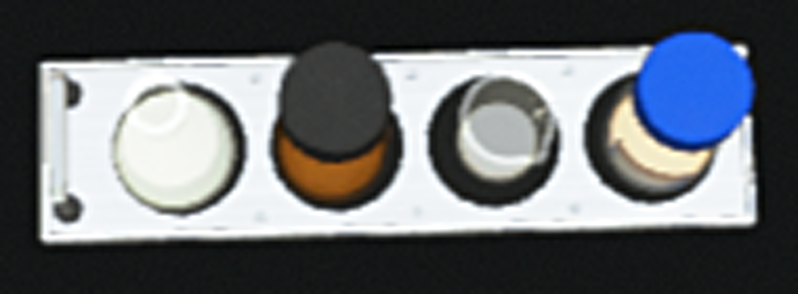

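View pics/cropE.png

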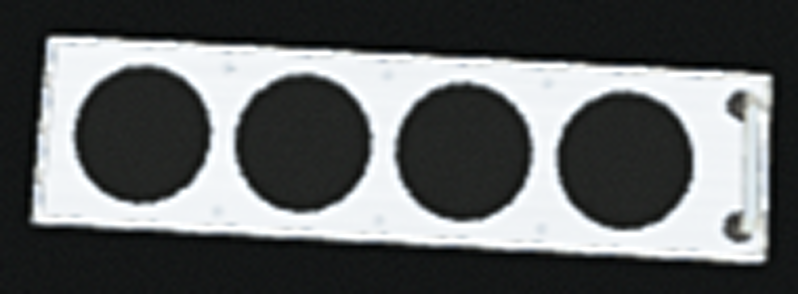

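```bash
cat > h.py <<'E'
import numpy as np
def ray(d,u,v,z):
    K,R,t=map(np.array,(d["K"],d["R"],d["t"])); C=-R.T@t
    r=R.T@np.linalg.solve(K,[u,v,1]); return C+r*(z-C[2])/r[2]
def proj(d,X):
    K,R,t=map(np.array,(d["K"],d["R"],d["t"])); c=K@(R@np.array(X,float)+t); return c[:2]/c[2]
E
python3 - <<'E'
from bench import arm
import numpy as np, pickle
from h import *
d=arm.get_image("top")
def P(c,o,z): return ray(d,(c[0]+.5)/4.2-.5+o[0],(c[1]+.5)/4.2-.5+o[1],z)
F=(185,130);E=(150,205)
print("vessels")
for n,c,z in [("flask mouth",(160,107),115),("flask foot",(180,150),12),("amber cap",(335,99),121),("beaker rim",(505,110),68),("beaker floor",(503,131),13),("clear cap",(695,89),121),("pad fl",(180,148),10),("pad beaker",(494,142),10)]:
    print(n,P(c,F,z).round(1))
print("full corners",[P(c,F,13).round(1) for c in [(40,63),(42,241),(756,224),(747,45)]])
print("empty corners",[P(c,E,13).round(1) for c in [(47,36),(32,222),(767,262),(772,75)]])
print("empty pads",[P(c,E,10).round(1) for c in [(142,134),(303,143),(464,152),(625,160)]])
E
```

```text
vessels
flask mouth [612.5 207.7 115. ]
flask foot [615.1 205.2  12. ]
amber cap [613.4 127.8 121. ]
beaker rim [619.5  45.3  68. ]
beaker floor [621.8  40.9  13. ]
clear cap [615.1 -35.8 121. ]
pad fl [616.6 205.4  10. ]
pad beaker [616.8  45.4  10. ]
full corners [array([661.6, 276.4,  13. ]), array([569.3, 275. ,  13. ]), array([571.4, -85.2,  13. ]), array([664.6, -85.6,  13. ])]
empty corners [array([514.8, 345.7,  13. ]), array([422.9, 351.7,  13. ]), array([396.9,  -8.9,  13. ]), array([488.7, -15.4,  13. ])]
empty pads [array([465.3, 298.4,  10. ]), array([459.4, 218.5,  10. ]), array([453.5, 138.6,  10. ]), array([448.1,  58.9,  10. ])]
```

Row order from the full handle is flask, amber, beaker, clear. The targets on the empty carrier run from its handle at (448,59) to (465,298). The crop confirms the brown bottle with the black cap. Next I turn the jaws so they open along world x.

{"fn": "drive_tool", "kwargs": {"plan": [[[0, 0, 0], 10.6], [[0, 0, 0], 10.6], [[0, 0, 0], 10.6], [[0, 0, 0], 10.6], [[0, 0, 0], 10.6], [[0, 0, 0], 10.6], [[0, 0, 0], 0]], "fingers": -1}}

```text
clock: 1.08
position: [276.1, 560.5, 228.2]
ee_rot: [0.709, -0.705, 0.0, 0.0]
contact_force: [-0.1, 0.8, -0.3]
gripper_width: 85.5
```

{"fn": "drive_tool", "kwargs": {"plan": [[[0.053, -0.03, 0], 0], [[0.054, -0.031, 0], 0], [[0.054, -0.031, 0], 0], [[0.054, -0.031, 0], 0], [[0.054, -0.031, 0], 0], [[0.054, -0.031, 0], 0], [[0.054, -0.031, 0], 0], [[0.054, -0.031, 0], 0], [[0.054, -0.031, 0], 0], [[0.054, -0.031, 0], 0], [[0.054, -0.031, 0], 0], [[0, 0, 0], 0]]}}

```text
clock: 2.58
position: [619.1, -35.2, 227.3]
ee_rot: [0.707, -0.707, -0.0, 0.001]
contact_force: [-0.6, 0.3, -0.5]
gripper_width: 85.6
```

{"fn": "drive_tool", "kwargs": {"plan": [[[0, 0.003, 0.03], 0], [[0, 0, 0.04], 0], [[0, 0, 0.028], 0], [[0, 0, 0.01], 0], [[0, 0, 0], 0]]}}

```text
clock: 3.2
position: [614.9, -30.9, 120.5]
ee_rot: [0.709, -0.705, -0.0, 0.0]
contact_force: [0.6, -0.4, 0.2]
gripper_width: 85.7
```

```bash
python3 - <<'E'
from bench import arm
import cv2
for n in ("top","wrist"):
    d=arm.get_image(n); cv2.imwrite(f"pics/{n}1.png",d["image"][:,:,::-1])
E
```

```text
(no output)
```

View pics/wrist1.png

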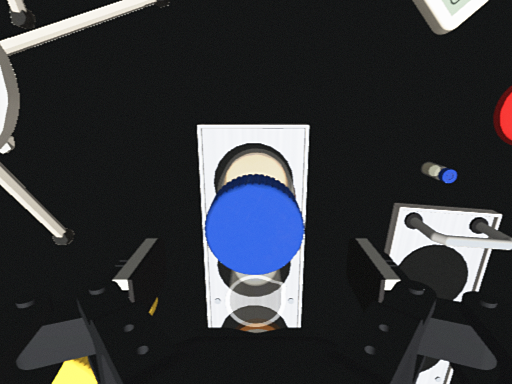

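View pics/top1.png

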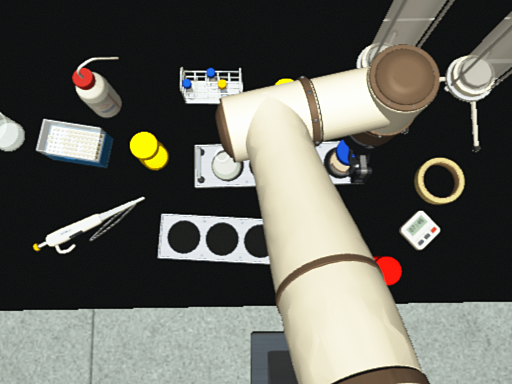

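```bash
python3 - <<'E'
from bench import arm
from h import *
d=arm.get_image("wrist"); print(ray(d,255,225,121)); s=arm.read_state(); print(s["position"])
d=arm.get_image("wrist"); print(arm.read_state()["position"])
E
```

```text
[615.69473983 -40.32079453 121.        ]
[615.93596935 -31.04450063 122.14412236]
[615.82735022 -31.10939495 122.04485106]
```

{"fn": "drive_tool", "kwargs": {"plan": [[[0.0055, 0, 0.0025], 0], [[0, 0, 0], 0], [[0, 0, 0], 0]]}}

```text
clock: 3.78
position: [615.0, -37.1, 118.1]
ee_rot: [0.708, -0.706, 0.0, -0.0]
contact_force: [0.3, -0.3, 0.7]
gripper_width: 85.4
```

{"fn": "drive_tool", "kwargs": {"plan": [[[0, 0, 0], 0], [[0, 0, 0], 0], [[0, 0, 0], 0], [[0, 0, 0], 0], [[0, 0, 0], 0], [[0, 0, 0], 0], [[0, 0, 0], 0], [[0, 0, 0], 0]], "fingers": 1}}

```text
clock: 4.78
position: [616.2, -37.3, 121.5]
ee_rot: [0.709, -0.706, 0.002, -0.001]
contact_force: [-3.4, -0.3, 12.3]
gripper_width: 0.3
```

```bash
python3 - <<'E'
from bench import arm
import cv2
for n in ("scene","wrist"):
    d=arm.get_image(n); im=d["image"][:,:,::-1]; cv2.imwrite(f"pics/{n}2.png",im)
    if n=="scene": cv2.imwrite("pics/scene2c.png",cv2.resize(im[130:290,220:400],None,fx=3.7,fy=3.7,interpolation=cv2.INTER_CUBIC))
print(arm.read_state())
E
```

```text
{'clock': 4.875, 'joints': array([ 0.202445  ,  0.46114253, -0.1580863 ,  0.00238322, -0.9480041 ,
       -0.19954694]), 'joint_vel': array([ 0.00040409, -0.00108098,  0.00013006,  0.00050493, -0.00084965,
       -0.00030756]), 'joint_efforts': array([ 2.49050120e-01, -3.38452542e+01,  1.41801783e+01,  2.52024584e+00,
        9.50530842e-01,  1.34957154e-04]), 'position': array([616.21215391, -37.24313378, 121.48997639]), 'ee_rot': array([ 0.70861859, -0.70558882,  0.00179126, -0.00095134]), 'contact_force': array([-3.51705174,  0.18276995, 11.69053568]), 'wrist_torque': array([-0.06733698,  0.93829618, -0.02044631]), 'gripper_width': 0.07720881195541837}
```

View pics/wrist2.png

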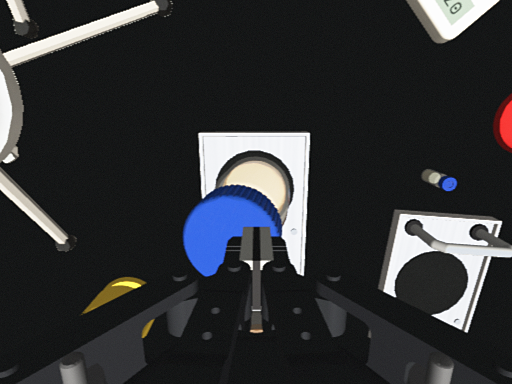

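View pics/scene2c.png

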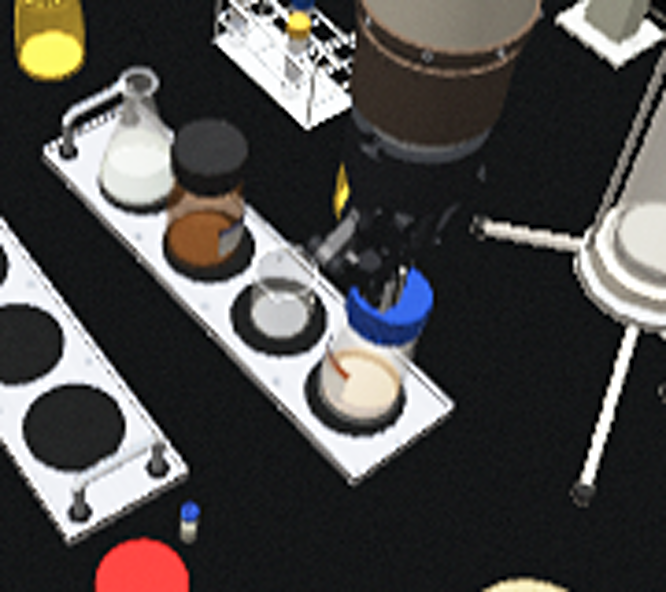

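```bash
python3 - <<'E'
from bench import arm
import cv2,numpy as np
from h import *
d=arm.get_image("wrist"); im=d["image"][:,:,::-1]
K,R,t=map(np.array,(d["K"],d["R"],d["t"])); print("cam",-R.T@t, R[2])
p=arm.read_state()["position"]
for k in (-40,-20,0,6,12,19,25): print(k,proj(d,p-[0,0,k]).round(1),proj(d,p-[0,11,k]).round(1),proj(d,p-[0,-11,k]).round(1))
cv2.imwrite("pics/w3.png",cv2.resize(im[160:340,160:340],None,fx=3.3,fy=3.3,interpolation=cv2.INTER_CUBIC))
E
```

```text
cam [ 615.22864446 -106.80695641  266.92123057] [ 0.00201255  0.27073867 -0.96265078]
-40 [253.8 286.7] [253.8 261.7] [253.7 310.5]
-20 [254.2 261.5] [254.3 239.4] [254.2 282.6]
0 [254.6 242.4] [254.6 222.7] [254.5 261.3]
6 [254.7 237.5] [254.7 218.4] [254.6 255.9]
12 [254.7 233. ] [254.8 214.5] [254.7 250.8]
19 [254.8 228.1] [254.9 210.2] [254.8 245.3]
25 [254.9 224.1] [254.9 206.8] [254.8 240.9]
```

View pics/w3.png

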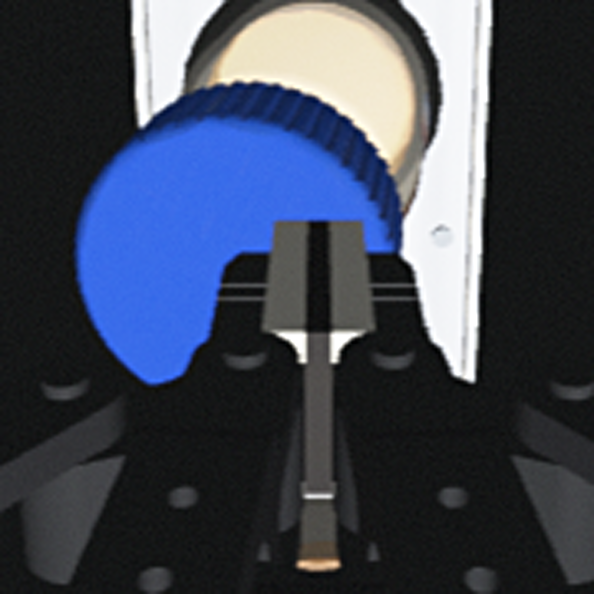

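Both views show the shut fingertips resting on top of the cap, so the tips sit higher than the tool data suggest, and the bottle leans a little. I lift gently to let it settle, then measure where the tips really are.

{"fn": "drive_tool", "kwargs": {"plan": [[[0, 0, -0.003], 0], [[0, 0, -0.003], 0], [[0, 0, -0.003], 0], [[0, 0, -0.006], 0], [[0, 0, -0.03], 0], [[0, 0, -0.05], 0], [[0, 0, 0], 0], [[0, 0, 0], 0]]}}

```text
clock: 5.92
position: [614.6, -36.8, 212.8]
ee_rot: [0.708, -0.706, -0.0, -0.0]
contact_force: [-0.4, -0.2, -0.3]
gripper_width: -0.1
```

```bash
python3 - <<'E'
from bench import arm
import cv2,numpy as np
from h import *
p=arm.read_state()["position"];print(p)
for n in ("scene","wrist","top"):
    d=arm.get_image(n); im=d["image"][:,:,::-1]; cv2.imwrite(f"pics/{n}4.png",im)
    print(n,proj(d,p).round(1),proj(d,p-[0,0,25]).round(1))
    if n=="scene": cv2.imwrite("pics/scene4c.png",cv2.resize(im[100:280,240:420],None,fx=3.3,fy=3.3,interpolation=cv2.INTER_CUBIC))
E
```

```text
[614.58271758 -36.75823237 212.80234157]
scene [326.1 185.9] [324.4 193.2]
wrist [253.9 243.2] [254.1 224.7]
top [360.9 137.9] [357.9 141.8]
```

View pics/scene4c.png

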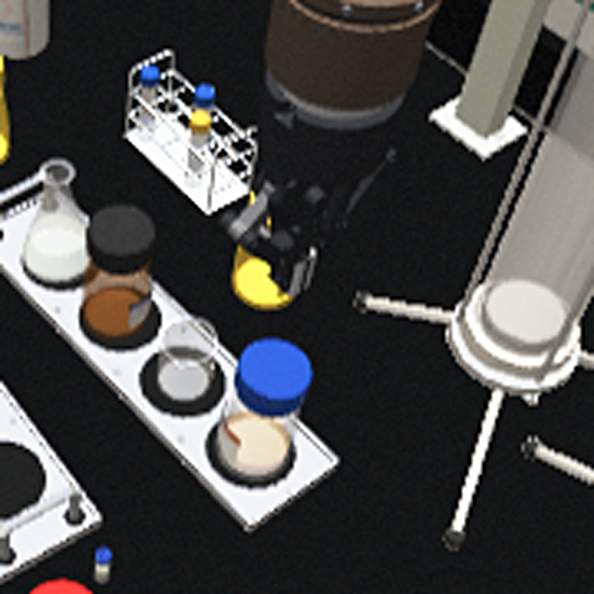

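View pics/wrist4.png

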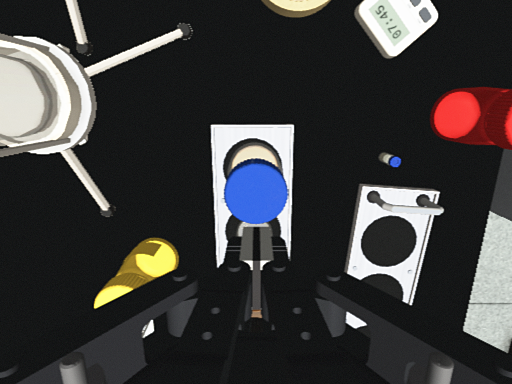

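```bash
python3 - <<'E'
from bench import arm
import cv2,numpy as np
from h import *
p=arm.read_state()["position"]
d=arm.get_image("scene"); im=d["image"][:,:,::-1]; print(arm.read_state()["clock"])
for dy in (-22,-11,0,11):
    print(dy,[(k,((proj(d,p+[0,dy,-k])-[295,140])*9).round(0)) for k in (-30,-15,0,10,25)])
cv2.imwrite("pics/s5.png",cv2.resize(im[140:206,295:361],None,fx=9,fy=9,interpolation=cv2.INTER_CUBIC))
w=arm.get_image("wrist")
cv2.imwrite("pics/w5.png",cv2.resize(w["image"][200:330,190:320,::-1],None,fx=4.6,fy=4.6,interpolation=cv2.INTER_CUBIC))
E
```

```text
6.125
-22 [(-30, array([364., 395.])), (-15, array([353., 436.])), (0, array([343., 476.])), (10, array([336., 503.])), (25, array([326., 541.]))]
-11 [(-30, array([330., 365.])), (-15, array([320., 406.])), (0, array([310., 447.])), (10, array([304., 473.])), (25, array([295., 512.]))]
0 [(-30, array([297., 335.])), (-15, array([287., 377.])), (0, array([278., 418.])), (10, array([272., 444.])), (25, array([263., 483.]))]
11 [(-30, array([264., 306.])), (-15, array([255., 348.])), (0, array([247., 389.])), (10, array([241., 415.])), (25, array([233., 454.]))]
```

View pics/s5.png

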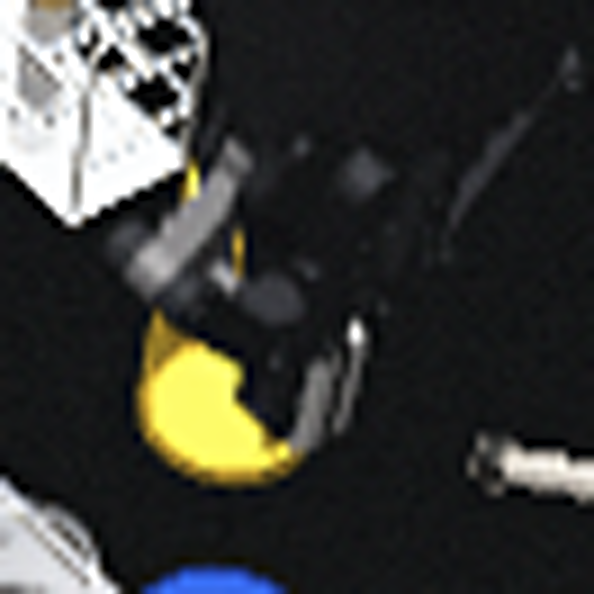

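View pics/w5.png

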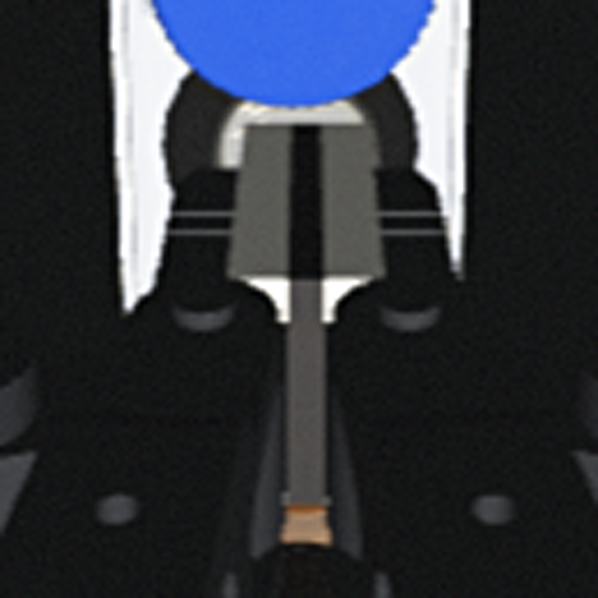

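Scene and wrist agree: the shut fingertips lie at about TCP level, not 25 mm ahead of it. I'll plan every grasp height about 25 mm lower. The bottle is upright again, so next I measure where it stands now.

```bash
python3 - <<'E'
from bench import arm
import cv2,numpy as np
from h import *
w=arm.get_image("wrist"); s=arm.get_image("scene")
cv2.imwrite("pics/w6.png",cv2.resize(w["image"][115:255,190:330,::-1],None,fx=4.2,fy=4.2,interpolation=cv2.INTER_CUBIC))
cv2.imwrite("pics/s6.png",cv2.resize(s["image"][195:265,280:350,::-1],None,fx=8,fy=8,interpolation=cv2.INTER_CUBIC))
import pickle; pickle.dump((w,s),open("ws.pkl","wb"))
E
```

```text
(no output)
```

View pics/w6.png

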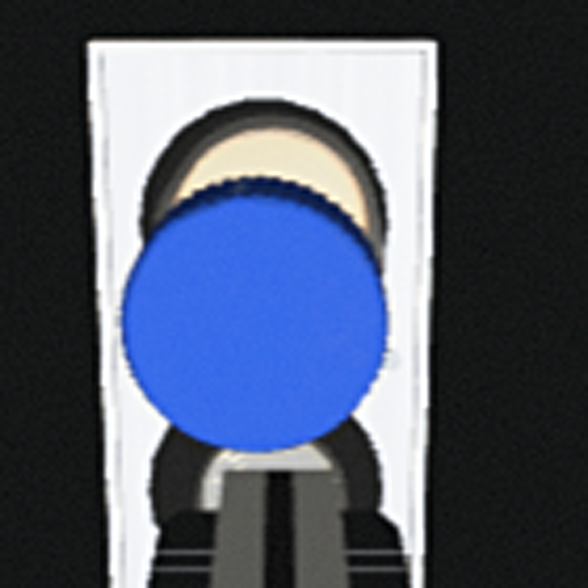

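View pics/s6.png

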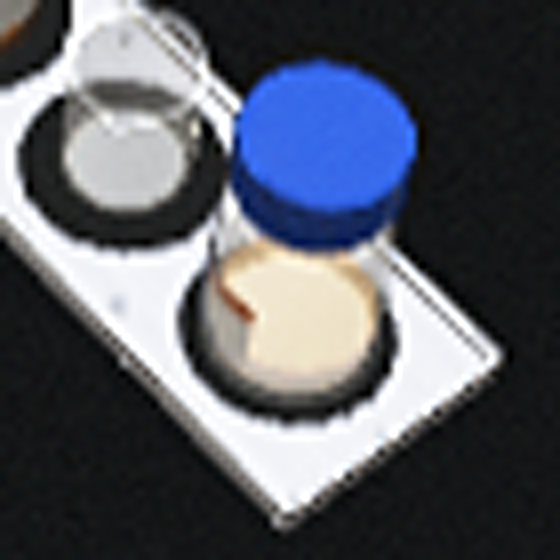

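```bash
python3 - <<'E'
import pickle
from h import *
w,s=pickle.load(open("ws.pkl","rb"))
print("wrist cap",ray(w,190+255.5/4.2-.4,115+322/4.2-.4,121).round(1))
print("scene cap",ray(s,280+325.5/8-.4,195+136/8-.4,121).round(1))
print("wrist pad",ray(w,190+264/4.2-.4,115+218/4.2-.4,10).round(1))
E
```

```text
wrist cap [618.  -38.5 121. ]
scene cap [613.3 -37.9 121. ]
wrist pad [617.3 -36.3  10. ]
```

{"fn": "drive_tool", "kwargs": {"plan": [[[0.001, -0.001, 0], 0], [[0, 0, 0], 0], [[0, 0, 0], 0], [[0, 0, 0], 0], [[0, 0, 0], 0], [[0, 0, 0.04], 0], [[0, 0, 0.04], 0], [[0, 0, 0.02], 0], [[0, 0, 0.01], 0], [[0, 0, 0.009], 0], [[0, 0, 0], 0], [[0, 0, 0], 0]], "fingers": -1}}

```text
clock: 7.78
position: [616.6, -37.8, 94.9]
ee_rot: [0.708, -0.706, 0.001, -0.001]
contact_force: [0.6, 0.4, 0.6]
gripper_width: 85.5
```

```bash
python3 - <<'E'
from bench import arm
import cv2,numpy as np
print(arm.read_state()["position"])
w=arm.get_image("wrist"); s=arm.get_image("scene")
a=cv2.resize(w["image"][130:330,90:420,::-1],(594,360),interpolation=cv2.INTER_CUBIC)
cv2.imwrite("pics/w7.png",a)
cv2.imwrite("pics/s7.png",cv2.resize(s["image"][150:270,260:380,::-1],None,fx=4.5,fy=4.5,interpolation=cv2.INTER_CUBIC))
E
```

```text
[616.5811022  -37.79973475  94.92294425]
```

View pics/w7.png

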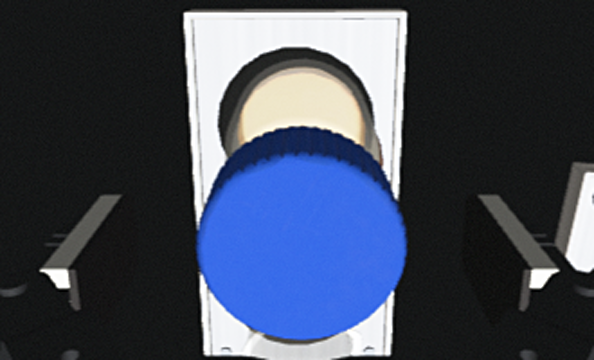

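View pics/s7.png

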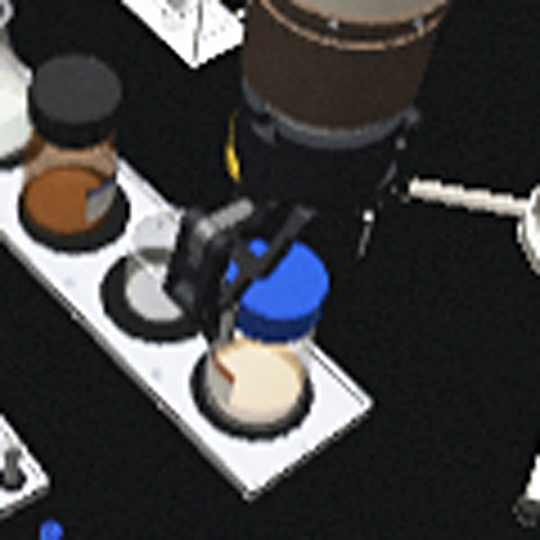

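```bash
python3 - <<'E'
from bench import arm
import cv2,numpy as np
from h import *
p=arm.read_state()["position"]
s=arm.get_image("scene"); w=arm.get_image("wrist")
x0,y0=280,185
for sx in(-42.7,42.7):
  for k in (-50,-30,-20,-10,0,10,25):
    print(sx,k,"scene",((proj(s,p+[sx,-11,-k])-[x0,y0])*8).round(0),((proj(s,p+[sx,11,-k])-[x0,y0])*8).round(0),"wrist",proj(w,p+[sx,-11,-k]).round(1))
cv2.imwrite("pics/s8.png",cv2.resize(s["image"][y0:y0+70,x0:x0+80,::-1],None,fx=8,fy=8,interpolation=cv2.INTER_CUBIC))
E
```

```text
-42.7 -50 scene [255. 258.] [202. 206.] wrist [374.4 276.5]
-42.7 -30 scene [246. 299.] [195. 247.] wrist [356.4 250.3]
-42.7 -20 scene [243. 318.] [191. 267.] wrist [349.4 239.9]
-42.7 -10 scene [239. 338.] [188. 286.] wrist [343.2 230.9]
-42.7 0 scene [235. 357.] [185. 306.] wrist [337.9 223. ]
-42.7 10 scene [231. 375.] [181. 325.] wrist [333.1 216.1]
-42.7 25 scene [225. 403.] [177. 352.] wrist [327. 207.]
42.7 -50 scene [478. 111.] [424.  63.] wrist [132.7 275.9]
42.7 -30 scene [466. 153.] [414. 105.] wrist [151.4 249.7]
42.7 -20 scene [460. 173.] [408. 125.] wrist [158.8 239.4]
42.7 -10 scene [455. 193.] [403. 145.] wrist [165.2 230.4]
42.7 0 scene [449. 213.] [398. 165.] wrist [170.9 222.6]
42.7 10 scene [444. 232.] [393. 184.] wrist [175.8 215.6]
42.7 25 scene [436. 260.] [386. 213.] wrist [182.3 206.6]
```

View pics/s8.png

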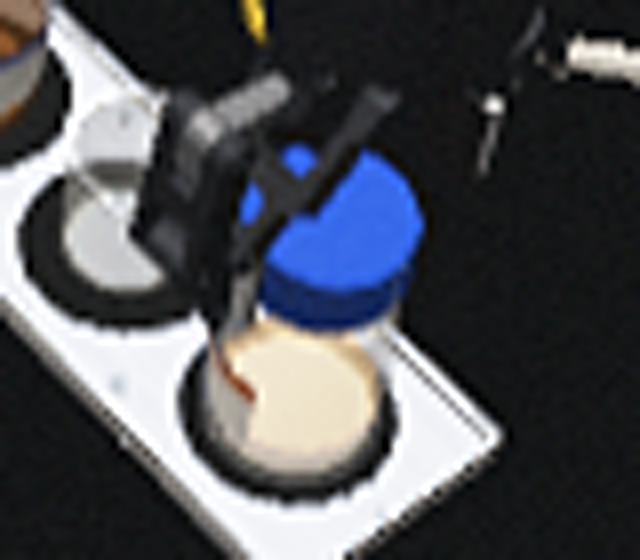

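{"fn": "drive_tool", "kwargs": {"plan": [[[0, 0, 0.003], 0], [[0, 0, 0], 0]]}}

```text
clock: 8.22
position: [615.7, -37.9, 90.7]
ee_rot: [0.708, -0.706, -0.0, 0.0]
contact_force: [-0.2, 0.2, 0.2]
gripper_width: 85.2
```

{"fn": "drive_tool", "kwargs": {"plan": [[[0, 0, 0], 0], [[0, 0, 0], 0], [[0, 0, 0], 0], [[0, 0, 0], 0], [[0, 0, 0], 0], [[0, 0, 0], 0]], "fingers": 1}}

```text
clock: 8.98
position: [616.4, -37.8, 91.5]
ee_rot: [0.708, -0.706, 0.0, -0.0]
contact_force: [0.2, 0.2, 3.1]
gripper_width: 51.5
```

{"fn": "drive_tool", "kwargs": {"plan": [[[0, 0, -0.005], 0], [[0, 0, -0.015], 0], [[0, 0, -0.02], 0], [[0, 0, -0.02], 0], [[0, 0, -0.01], 0], [[0, 0, 0], 0], [[0, 0, 0], 0]]}}

```text
clock: 9.85
position: [615.3, -37.9, 160.1]
ee_rot: [0.708, -0.706, -0.001, 0.001]
contact_force: [0.3, -0.2, -2.1]
gripper_width: 51.5
```

```bash
python3 - <<'E'
from bench import arm
import cv2,numpy as np
w=arm.get_image("wrist"); s=arm.get_image("scene")
cv2.imwrite("pics/w9.png",w["image"][:,:,::-1])
cv2.imwrite("pics/s9.png",cv2.resize(s["image"][130:270,240:380,::-1],None,fx=4,fy=4,interpolation=cv2.INTER_CUBIC))
E
```

```text
(no output)
```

View pics/w9.png

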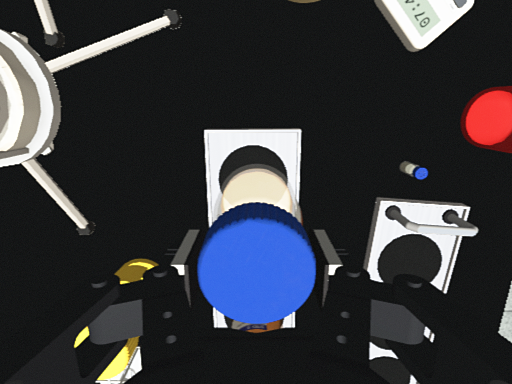

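View pics/s9.png

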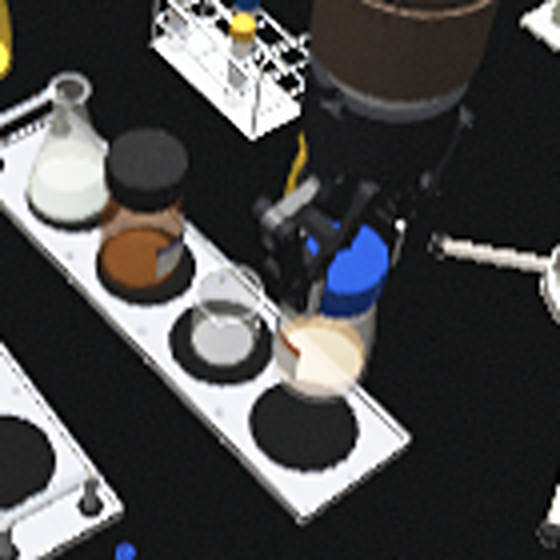

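{"fn": "drive_tool", "kwargs": {"plan": [[[0, 0.03, 0], 0], [[0, 0.05, 0], 0], [[-0.02, 0.04, 0], 0], [[-0.04, 0.01, 0], 0], [[-0.05, 0.01, 0], 0], [[-0.05, 0.01, 0], 0], [[-0.05, 0, 0], 0], [[-0.05, 0, 0], 0], [[-0.05, 0, 0], 0], [[-0.026, 0, 0], 0], [[0, 0, 0], 0], [[0, 0, 0], 0]]}}

```text
clock: 11.45
position: [464.6, 296.6, 160.5]
ee_rot: [0.708, -0.706, 0.0, 0.001]
contact_force: [0.9, 0.2, -1.6]
gripper_width: 51.7
```

```bash
python3 - <<'E'
from bench import arm
import cv2,numpy as np
print(arm.read_state()["position"])
s=arm.get_image("scene");t=arm.get_image("top");w=arm.get_image("wrist")
cv2.imwrite("pics/s10.png",s["image"][:,:,::-1]);cv2.imwrite("pics/t10.png",t["image"][:,:,::-1]);cv2.imwrite("pics/w10.png",w["image"][:,:,::-1])
E
```

```text
[464.59784641 296.62504509 160.52769803]
```

View pics/s10.png

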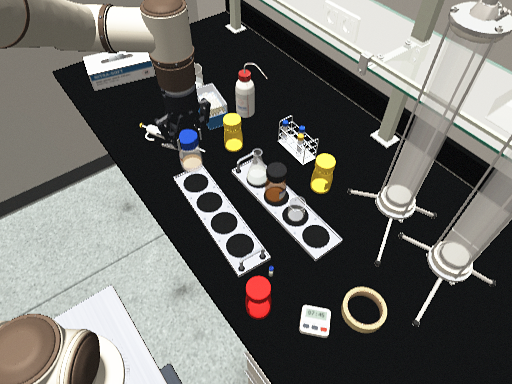

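View pics/w10.png

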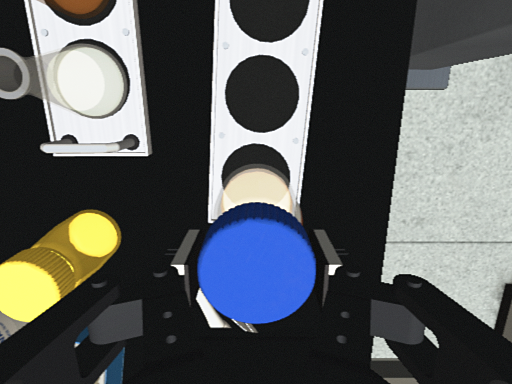

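```bash
python3 - <<'E'
from bench import arm
from h import *
p=arm.read_state()["position"];print(p)
w=arm.get_image("wrist")
print("cap",ray(w,257,267.5,p[2]+29.5), "pad2",ray(w,262,93.5,10))
E
```

```text
[464.98491595 296.42827145 161.02976887]
cap [463.8487554  294.03833507 190.52976887] pad2 [458.62213527 217.79708283  10.        ]
```

{"fn": "drive_tool", "kwargs": {"plan": [[[-0.003, 0, 0.02], 0], [[0, 0, 0.02], 0], [[0, 0, 0.015], 0], [[0, 0, 0.006], 0], [[0, 0, 0.004], 0], [[0, 0, 0.002], 0], [[0, 0, 0], 0], [[0, 0, 0], 0]]}}

```text
clock: 12.65
position: [465.1, 300.9, 94.4]
ee_rot: [0.708, -0.706, 0.0, -0.0]
contact_force: [-0.5, -0.5, -2.2]
gripper_width: 51.0
```

{"fn": "drive_tool", "kwargs": {"plan": [[[0, 0, 0.001], 0], [[0, 0, 0], 0], [[0, 0, 0], 0]]}}

```text
clock: 13.02
position: [465.0, 300.7, 93.0]
ee_rot: [0.708, -0.706, -0.0, -0.0]
contact_force: [0.0, -0.2, -2.0]
gripper_width: 51.6
```

{"fn": "drive_tool", "kwargs": {"plan": [[[0.001, 0, 0.001], 0], [[0, 0, 0], 0], [[0, 0, 0], 0]]}}

```text
clock: 13.4
position: [465.0, 299.7, 92.0]
ee_rot: [0.708, -0.706, 0.0, 0.0]
contact_force: [0.1, -0.7, -1.1]
gripper_width: 51.5
```

{"fn": "drive_tool", "kwargs": {"plan": [[[0, 0, 0.001], 0], [[0, 0, 0], 0], [[0, 0, 0], 0]]}}

```text
clock: 13.78
position: [465.1, 299.9, 91.4]
ee_rot: [0.708, -0.706, 0.0, -0.0]
contact_force: [-0.6, 0.3, 1.3]
gripper_width: 51.3
```

Contact is made: the force went from −2 to about +1 N. I release.

{"fn": "drive_tool", "kwargs": {"plan": [[[0, 0, 0], 0], [[0, 0, 0], 0], [[0, 0, 0], 0], [[0, 0, 0], 0], [[0, 0, 0], 0], [[0, 0, -0.03], 0], [[0, 0, -0.05], 0], [[0, 0, 0], 0]], "fingers": -1}}

```text
clock: 14.78
position: [467.0, 301.6, 175.5]
ee_rot: [0.708, -0.706, 0.0, -0.005]
contact_force: [-0.7, -0.3, -1.1]
gripper_width: 85.2
```

```bash
python3 - <<'E'
from bench import arm
import cv2,numpy as np
print(arm.read_state()["position"])
t=arm.get_image("top");w=arm.get_image("wrist")
cv2.imwrite("pics/t11.png",t["image"][:,:,::-1]);cv2.imwrite("pics/w11.png",w["image"][:,:,::-1])
E
```

```text
[467.04767868 301.61485691 175.47953456]
```

View pics/w11.png

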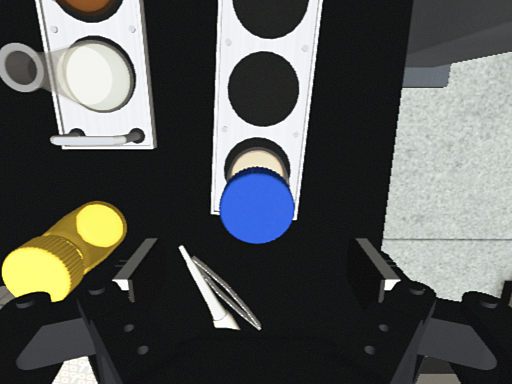

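View pics/t11.png

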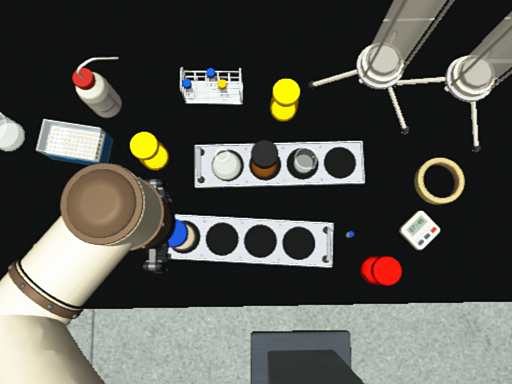

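{"fn": "drive_tool", "kwargs": {"plan": [[[0.04, -0.02, 0], 0], [[0.05, -0.03, 0], 0], [[0.05, -0.03, 0], 0], [[0.05, -0.03, 0], 0], [[0.045, -0.03, 0], 0], [[0.022, -0.011, 0], 0], [[0, 0, 0], 0], [[0, 0, 0], 0]]}}

```text
clock: 15.88
position: [615.9, 43.4, 169.8]
ee_rot: [0.708, -0.706, -0.001, 0.001]
contact_force: [0.0, 0.1, -0.6]
gripper_width: 85.4
```

```bash
python3 - <<'E'
from bench import arm
import cv2,numpy as np,pickle
print(arm.read_state()["position"])
w=arm.get_image("wrist");s=arm.get_image("scene")
pickle.dump((w,s),open("ws.pkl","wb"))
cv2.imwrite("pics/w12.png",cv2.resize(w["image"][120:280,180:340,::-1],None,fx=3.7,fy=3.7,interpolation=cv2.INTER_CUBIC))
cv2.imwrite("pics/s12.png",cv2.resize(s["image"][185:245,265:335,::-1],None,fx=8,fy=8,interpolation=cv2.INTER_CUBIC))
E
```

```text
[615.93623479  43.40040711 169.83652643]
```

View pics/w12.png

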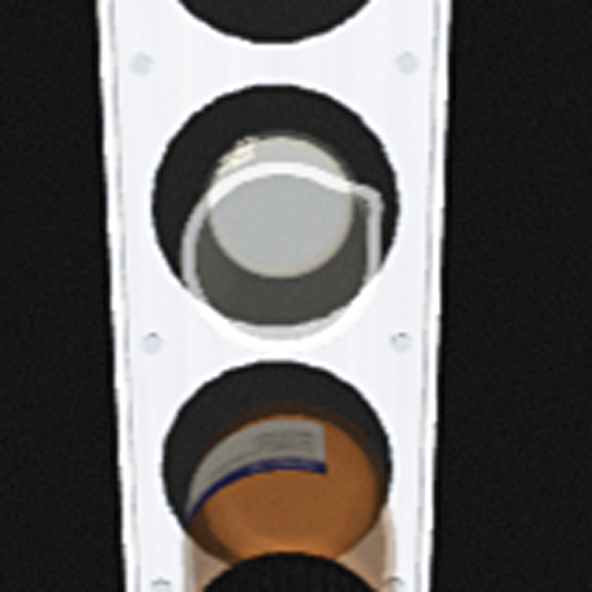

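View pics/s12.png

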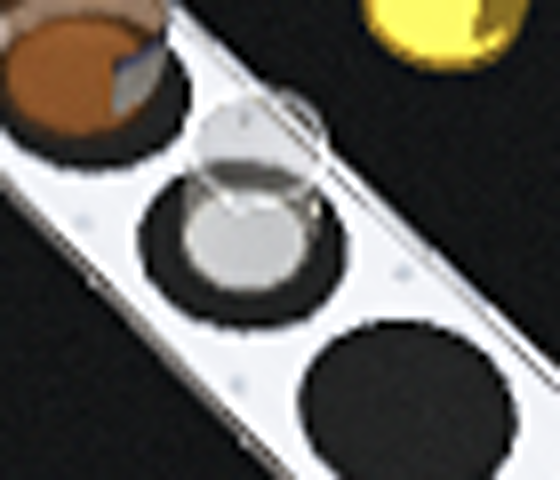

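```bash
python3 - <<'E'
import pickle
from h import *
w,s=pickle.load(open("ws.pkl","rb"))
W=lambda x,y,z: ray(w,180+(x+.5)/3.7-.5,120+(y+.5)/3.7-.5,z).round(1)
S=lambda x,y,z: ray(s,265+(x+.5)/8-.5,185+(y+.5)/8-.5,z).round(1)
print("floor w",W(280,206,12),"rim w",W(276,258,68),W(183,260,68),W(370,260,68),W(276,350,68),W(276,165,68))
print("base s",S(245,242,12),"rim s",S(258,145,68))
E
```

```text
floor w [615.4  44.2  12. ] rim w [616.4  43.4  68. ] [637.6  43.9  68. ] [594.9  43.8  68. ] [616.4  65.7  68. ] [616.4  21.9  68. ]
base s [617.3  42.7  12. ] rim s [615.7  41.5  68. ]
```

{"fn": "drive_tool", "kwargs": {"plan": [[[0, 0, 0], 10], [[0, 0, 0], 10], [[0, 0, 0.03], 0], [[0, 0, 0.04], 0], [[0, 0, 0.03], 0], [[0, 0, 0.02], 0], [[0, 0, 0.015], 0], [[0, 0, 0.006], 0], [[0, 0, 0], 0], [[0, 0, 0], 0]]}}

```text
clock: 17.23
position: [617.4, 43.4, 31.0]
ee_rot: [-0.575, 0.818, -0.0, 0.001]
contact_force: [0.1, 0.4, 1.4]
gripper_width: 85.4
```

```bash
python3 - <<'E'
from bench import arm
import cv2
print(arm.read_state()["position"])
w=arm.get_image("wrist")
cv2.imwrite("pics/w13.png",w["image"][:,:,::-1])
E
```

```text
[617.36565671  43.37769128  30.95206371]
```

View pics/w13.png

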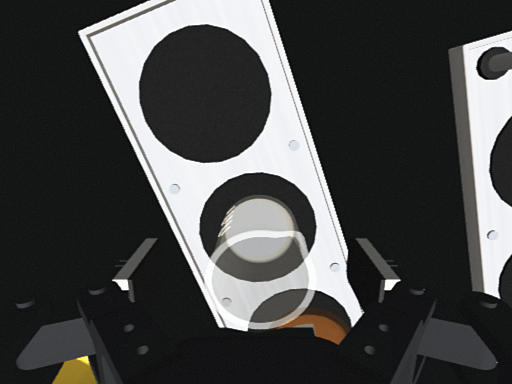

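{"fn": "drive_tool", "kwargs": {"plan": [[[0, 0, 0.004], 0], [[0, 0, 0], 0]]}}

```text
clock: 17.52
position: [616.5, 43.0, 25.8]
ee_rot: [-0.575, 0.818, 0.0, -0.0]
contact_force: [-0.2, -0.1, -0.4]
gripper_width: 85.8
```

{"fn": "drive_tool", "kwargs": {"plan": [[[0, 0, 0], 0], [[0, 0, 0], 0], [[0, 0, 0], 0], [[0, 0, 0], 0], [[0, 0, 0], 0], [[0, 0, 0], 0]], "fingers": 1}}

```text
clock: 18.27
position: [616.8, 43.2, 26.3]
ee_rot: [-0.575, 0.818, -0.0, 0.0]
contact_force: [-1.4, 0.2, 3.9]
gripper_width: 43.9
```

{"fn": "drive_tool", "kwargs": {"plan": [[[0, 0, -0.003], 0], [[0, 0, -0.007], 0], [[0, 0, -0.02], 0], [[0, 0, -0.03], 0], [[0, 0, -0.02], 0], [[0, 0, 0], 0], [[0, 0, 0], 0]]}}

```text
clock: 19.15
position: [616.1, 43.0, 105.1]
ee_rot: [-0.575, 0.818, 0.0, -0.001]
contact_force: [-0.7, 0.1, -0.9]
gripper_width: 43.8
```

```bash
python3 - <<'E'
from bench import arm
import cv2
print(arm.read_state()["position"])
w=arm.get_image("wrist");s=arm.get_image("scene")
cv2.imwrite("pics/w14.png",w["image"][:,:,::-1])
cv2.imwrite("pics/s14.png",cv2.resize(s["image"][130:250,240:380,::-1],None,fx=4,fy=4,interpolation=cv2.INTER_CUBIC))
E
```

```text
[616.07566522  43.01247647 105.13128904]
```

View pics/w14.png

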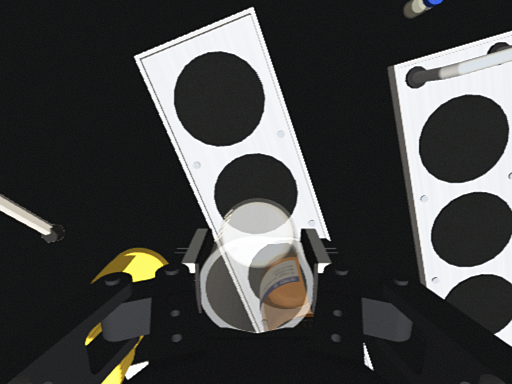

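View pics/s14.png

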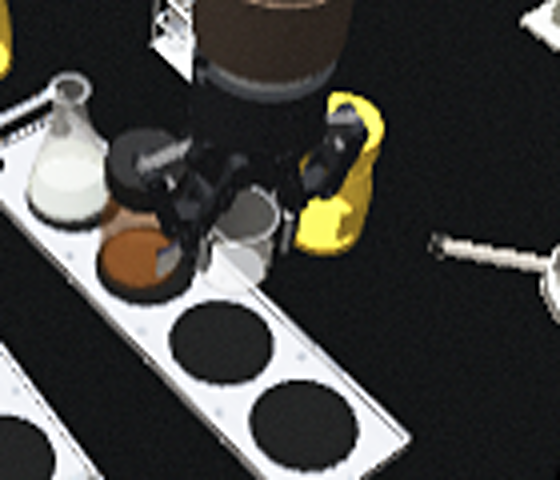

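{"fn": "drive_tool", "kwargs": {"plan": [[[0, 0, 0], -10], [[0, 0, 0], -10], [[0, 0.03, 0], 0], [[0, 0.05, 0], 0], [[-0.02, 0.04, 0], 0], [[-0.04, 0.03, 0], 0], [[-0.05, 0.007, 0], 0], [[-0.04, 0, 0], 0], [[-0.025, 0, 0], 0], [[0, 0, 0], 0], [[0, 0, 0], 0]]}}

```text
clock: 20.62
position: [458.7, 216.9, 105.3]
ee_rot: [0.708, -0.706, -0.0, 0.001]
contact_force: [0.5, -1.5, 0.4]
gripper_width: 43.5
```

```bash
python3 - <<'E'
from bench import arm
import cv2,pickle
print(arm.read_state()["position"])
w=arm.get_image("wrist");pickle.dump(w,open("w.pkl","wb"))
cv2.imwrite("pics/w15.png",w["image"][:,:,::-1])
E
```

```text
[458.66716037 216.89208642 105.29113338]
```

View pics/w15.png

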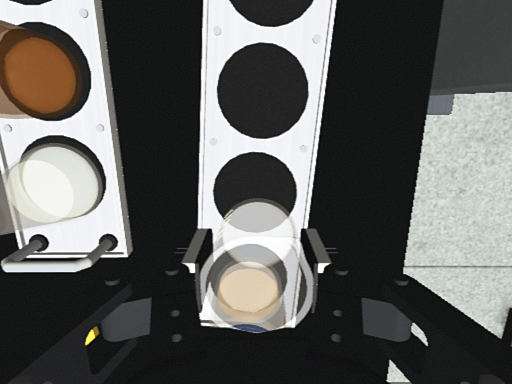

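```bash
python3 - <<'E'
import pickle
from h import *
w=pickle.load(open("w.pkl","rb"))
print("floor",ray(w,257,234,91),"rim",ray(w,256,283,147),"pad3",ray(w,263,90,10))
print(proj(w,[459.4,218.5,10]))
E
```

```text
floor [457.30198471 218.52644147  91.        ] rim [457.99951686 214.12431851 147.        ] pad3 [452.60764714 137.29776306  10.        ]
[253.9336993  193.53486281]
```

{"fn": "drive_tool", "kwargs": {"plan": [[[-0.0015, -0.001, 0.02], 0], [[0, 0, 0.025], 0], [[0, 0, 0.02], 0], [[0, 0, 0.008], 0], [[0, 0, 0.003], 0], [[0, 0, 0], 0], [[0, 0, 0], 0]]}}

```text
clock: 21.55
position: [460.6, 219.5, 30.7]
ee_rot: [0.708, -0.706, 0.0, -0.001]
contact_force: [-0.1, 0.3, -0.1]
gripper_width: 44.0
```

{"fn": "drive_tool", "kwargs": {"plan": [[[0, 0, 0.001], 0], [[0, 0, 0], 0], [[0, 0, 0], 0]]}}

```text
clock: 21.92
position: [460.2, 219.2, 29.1]
ee_rot: [0.708, -0.706, 0.0, -0.0]
contact_force: [0.5, 0.4, -0.0]
gripper_width: 43.6
```

{"fn": "drive_tool", "kwargs": {"plan": [[[0, 0, 0.0015], 0], [[0, 0, 0], 0], [[0, 0, 0], 0]]}}

```text
clock: 22.3
position: [460.2, 219.2, 27.5]
ee_rot: [0.708, -0.706, 0.0, 0.0]
contact_force: [-0.3, 0.1, -0.6]
gripper_width: 43.6
```

{"fn": "drive_tool", "kwargs": {"plan": [[[0, 0, 0.001], 0], [[0, 0, 0], 0], [[0, 0, 0], 0]]}}

```text
clock: 22.68
position: [460.2, 219.2, 26.5]
ee_rot: [0.708, -0.706, 0.0, -0.0]
contact_force: [0.1, -0.2, -0.9]
gripper_width: 43.4
```

{"fn": "drive_tool", "kwargs": {"plan": [[[0, 0, 0.001], 0], [[0, 0, 0], 0], [[0, 0, 0], 0]]}}

```text
clock: 23.05
position: [460.3, 219.3, 26.2]
ee_rot: [0.708, -0.706, 0.0, -0.0]
contact_force: [-2.0, -0.4, 4.5]
gripper_width: 43.9
```

Contact is made (+4.5 N). I release and rise straight up.

{"fn": "drive_tool", "kwargs": {"plan": [[[0, 0, 0], 0], [[0, 0, 0], 0], [[0, 0, 0], 0], [[0, 0, 0], 0], [[0, 0, 0], 0], [[0, 0, -0.03], 0], [[0, 0, -0.05], 0], [[0, 0, -0.06], 0], [[0, 0, 0], 0], [[0, 0, 0], 0]], "fingers": -1}}

```text
clock: 24.3
position: [459.6, 218.9, 165.2]
ee_rot: [0.708, -0.706, -0.0, 0.0]
contact_force: [-0.5, 0.4, -0.5]
gripper_width: 85.4
```

```bash
python3 - <<'E'
from bench import arm
import cv2,pickle
print(arm.read_state()["position"])
w=arm.get_image("wrist");pickle.dump(w,open("w.pkl","wb"))
cv2.imwrite("pics/w16.png",w["image"][:,:,::-1])
E
```

```text
[459.63628321 218.86974546 165.18953   ]
```

View pics/w16.png

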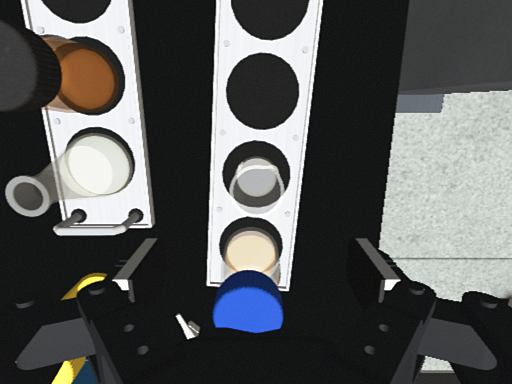

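{"fn": "drive_tool", "kwargs": {"plan": [[[0.02, -0.034, 0], 0], [[0.03, -0.05, 0], 0], [[0.03, -0.05, 0], 0], [[0.012, -0.02, 0], 0], [[0, 0, 0], 0], [[0, 0, 0], 0]]}}

```text
clock: 25.1
position: [613.4, 127.6, 163.9]
ee_rot: [0.708, -0.706, -0.001, 0.001]
contact_force: [-0.2, 0.7, -0.1]
gripper_width: 85.3
```

```bash
python3 - <<'E'
from bench import arm
import cv2,pickle
print(arm.read_state()["position"])
w=arm.get_image("wrist");s=arm.get_image("scene");pickle.dump((w,s),open("ws.pkl","wb"))
cv2.imwrite("pics/w17.png",cv2.resize(w["image"][120:280,170:340,::-1],None,fx=3.7,fy=3.7,interpolation=cv2.INTER_CUBIC))
cv2.imwrite("pics/s17.png",cv2.resize(s["image"][150:220,245:315,::-1],None,fx=8,fy=8,interpolation=cv2.INTER_CUBIC))
E
```

```text
[613.36954454 127.57467288 163.89366105]
```

View pics/w17.png

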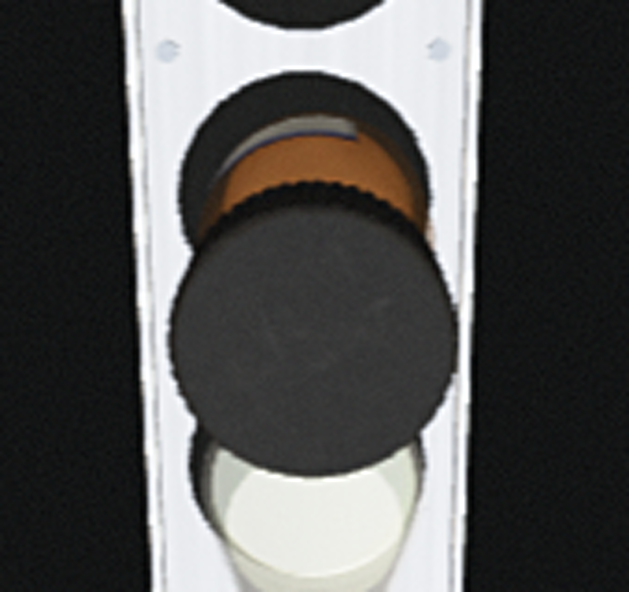

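View pics/s17.png

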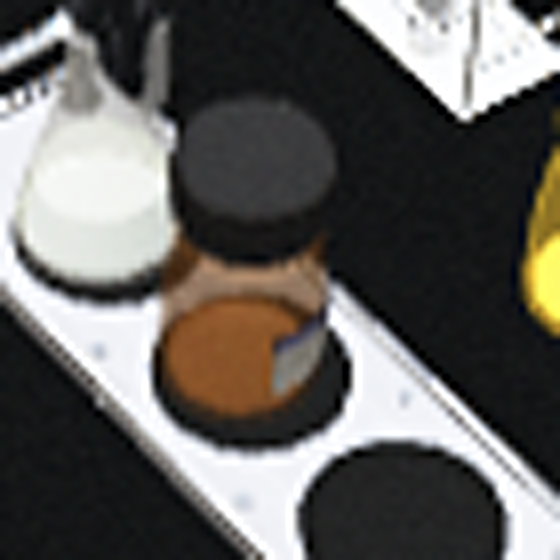

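```bash
python3 - <<'E'
import pickle
from h import *
w,s=pickle.load(open("ws.pkl","rb"))
print(ray(w,170+314.5/3.7-.4,120+340/3.7-.4,121).round(1), ray(s,245+254/8-.4,150+160/8-.4,121).round(1))
E
```

```text
[613.4 126.  121. ] [612.4 123.7 121. ]
```

{"fn": "drive_tool", "kwargs": {"plan": [[[0.0015, 0, 0.03], 0], [[0, 0, 0.02], 0], [[0, 0, 0.014], 0], [[0, 0, 0.008], 0], [[0, 0, 0], 0], [[0, 0, 0], 0]]}}

```text
clock: 25.95
position: [615.0, 126.4, 94.3]
ee_rot: [0.708, -0.706, 0.0, -0.001]
contact_force: [-0.3, 0.2, -0.1]
gripper_width: 85.3
```

{"fn": "drive_tool", "kwargs": {"plan": [[[0, 0.001, 0.003], 0], [[0, 0, 0], 0]]}}

```text
clock: 26.2
position: [613.4, 126.1, 90.6]
ee_rot: [0.708, -0.706, -0.0, -0.0]
contact_force: [0.5, 0.8, -0.5]
gripper_width: 85.9
```

{"fn": "drive_tool", "kwargs": {"plan": [[[0, 0, 0], 0], [[0, 0, 0], 0], [[0, 0, 0], 0], [[0, 0, 0], 0], [[0, 0, 0], 0], [[0, 0, 0], 0]], "fingers": 1}}

```text
clock: 26.95
position: [614.0, 126.2, 91.1]
ee_rot: [0.708, -0.706, 0.0, -0.001]
contact_force: [0.8, -1.2, 3.9]
gripper_width: 51.2
```

{"fn": "drive_tool", "kwargs": {"plan": [[[0, 0, -0.005], 0], [[0, 0, -0.015], 0], [[0, 0, -0.02], 0], [[0, 0, -0.02], 0], [[0, 0, -0.01], 0], [[0, 0, 0], 0], [[0, 0, 0], 0]]}}

```text
clock: 27.82
position: [612.8, 126.0, 159.6]
ee_rot: [0.708, -0.706, -0.001, 0.001]
contact_force: [-0.8, -0.9, -2.5]
gripper_width: 51.2
```

{"fn": "drive_tool", "kwargs": {"plan": [[[0, 0.03, 0], 0], [[-0.004, 0.05, 0], 0], [[-0.004, 0.05, 0], 0], [[-0.004, 0.0295, 0], 0], [[0, 0, 0], 0], [[0, 0, 0], 0], [[0, 0, 0], 0]]}}

```text
clock: 28.7
position: [454.8, 137.7, 160.2]
ee_rot: [0.708, -0.706, 0.0, 0.0]
contact_force: [-0.2, 0.5, -1.9]
gripper_width: 51.7
```

```bash
python3 - <<'E'
from bench import arm
import cv2,pickle
print(arm.read_state()["position"])
w=arm.get_image("wrist");pickle.dump(w,open("w.pkl","wb"))
cv2.imwrite("pics/w18.png",w["image"][:,:,::-1])
E
```

```text
[454.7513221  137.72577344 160.21475012]
```

View pics/w18.png

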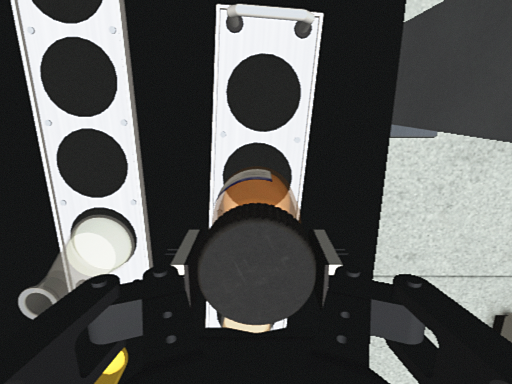

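{"fn": "drive_tool", "kwargs": {"plan": [[[-0.0015, 0.0005, 0.02], 0], [[0, 0, 0.02], 0], [[0, 0, 0.015], 0], [[0, 0, 0.007], 0], [[0, 0, 0.004], 0], [[0, 0, 0.001], 0], [[0, 0, 0], 0], [[0, 0, 0], 0]]}}

```text
clock: 29.75
position: [453.7, 139.3, 93.9]
ee_rot: [0.708, -0.706, 0.0, -0.0]
contact_force: [0.4, 0.5, -1.3]
gripper_width: 51.2
```

{"fn": "drive_tool", "kwargs": {"plan": [[[0, 0, 0.001], 0], [[0, 0, 0], 0], [[0, 0, 0], 0]]}}

```text
clock: 30.12
position: [453.4, 139.2, 92.5]
ee_rot: [0.708, -0.706, 0.0, -0.0]
contact_force: [0.6, -0.4, -1.8]
gripper_width: 51.2
```

{"fn": "drive_tool", "kwargs": {"plan": [[[0, 0, 0.001], 0], [[0, 0, 0], 0], [[0, 0, 0], 0]]}}

```text
clock: 30.5
position: [453.4, 139.1, 91.5]
ee_rot: [0.708, -0.706, -0.0, 0.0]
contact_force: [-0.6, -0.2, -2.4]
gripper_width: 51.6
```

{"fn": "drive_tool", "kwargs": {"plan": [[[0, 0, 0.001], 0], [[0, 0, 0], 0], [[0, 0, 0], 0]]}}

```text
clock: 30.88
position: [453.6, 139.2, 91.0]
ee_rot: [0.708, -0.706, 0.0, -0.0]
contact_force: [-2.1, -0.3, 5.3]
gripper_width: 51.5
```

Contact is made (+5 N). I release and rise.

{"fn": "drive_tool", "kwargs": {"plan": [[[0, 0, 0], 0], [[0, 0, 0], 0], [[0, 0, 0], 0], [[0, 0, 0], 0], [[0, 0, 0], 0], [[0, 0, -0.03], 0], [[0, 0, -0.05], 0], [[0, 0, 0], 0], [[0, 0, 0], 0]], "fingers": -1}}

```text
clock: 32.0
position: [452.9, 139.0, 170.2]
ee_rot: [0.708, -0.706, -0.0, 0.0]
contact_force: [0.2, 0.1, -0.4]
gripper_width: 85.3
```

{"fn": "drive_tool", "kwargs": {"plan": [[[-0.015, -0.035, 0], 0], [[-0.022, -0.05, 0], 0], [[-0.02, -0.05, 0], 0], [[-0.01, -0.025, 0], 0], [[0, 0, 0], 0], [[0, 0, 0], 0]]}}

```text
clock: 32.75
position: [612.0, 206.0, 168.8]
ee_rot: [0.708, -0.706, -0.001, 0.002]
contact_force: [-0.2, 0.3, 1.1]
gripper_width: 85.3
```

```bash
python3 - <<'E'
from bench import arm
import cv2,pickle
print(arm.read_state()["position"])
w=arm.get_image("wrist");s=arm.get_image("scene");t=arm.get_image("top");pickle.dump((w,s),open("ws.pkl","wb"))
cv2.imwrite("pics/w19.png",cv2.resize(w["image"][120:290,170:340,::-1],None,fx=3.5,fy=3.5,interpolation=cv2.INTER_CUBIC))
cv2.imwrite("pics/s19.png",cv2.resize(s["image"][130:200,225:295,::-1],None,fx=8,fy=8,interpolation=cv2.INTER_CUBIC))
cv2.imwrite("pics/t19.png",t["image"][:,:,::-1])
E
```

```text
[612.04161157 206.04360826 168.81646988]
```

View pics/w19.png

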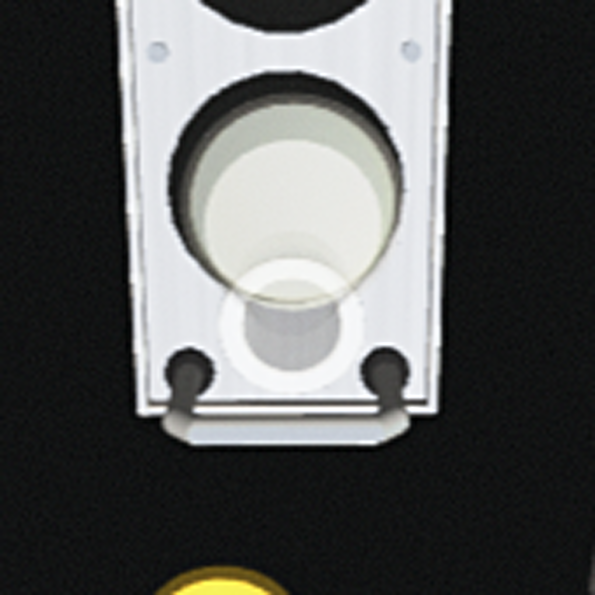

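View pics/s19.png

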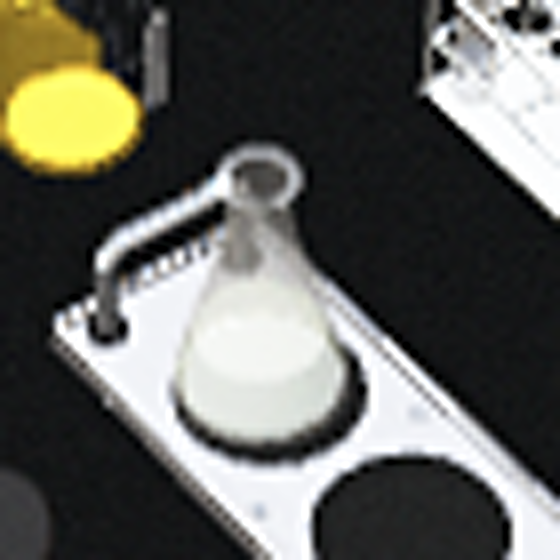

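View pics/t19.png

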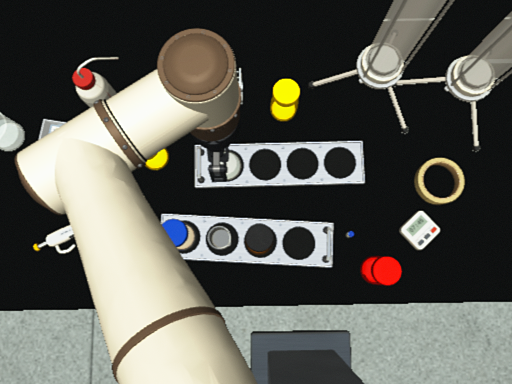

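```bash
python3 - <<'E'
import pickle
from h import *
w,s=pickle.load(open("ws.pkl","rb"))
print("mouth",ray(w,170+290/3.5-.4,120+325/3.5-.4,115).round(1), ray(s,225+260/8-.4,130+178/8-.4,115).round(1))
print("foot",ray(w,170+293/3.5-.4,120+203/3.5-.4,12).round(1), ray(s,225+260/8-.4,130+378/8-.4,20).round(1))
E
```

```text
mouth [613.5 209.1 115. ] [614.1 206.5 115. ]
foot [613.4 208.8  12. ] [611.3 202.1  20. ]
```

{"fn": "drive_tool", "kwargs": {"plan": [[[-0.001, -0.001, 0.03], 0], [[0, 0, 0.03], 0], [[0, 0, 0.018], 0], [[0, 0, 0.008], 0], [[0, 0, 0.004], 0], [[0, 0, 0], 0], [[0, 0, 0], 0]]}}

```text
clock: 33.78
position: [614.8, 207.9, 81.5]
ee_rot: [0.708, -0.706, 0.0, -0.001]
contact_force: [-0.5, 0.4, -0.2]
gripper_width: 85.5
```

```bash
python3 - <<'E'
from bench import arm
import cv2
print(arm.read_state()["position"])
w=arm.get_image("wrist")
cv2.imwrite("pics/w20.png",w["image"][:,:,::-1])
E
```

```text
[614.75784153 207.88669816  81.45481384]
```

View pics/w20.png

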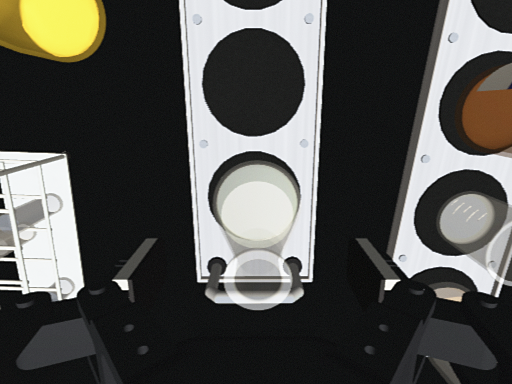

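{"fn": "drive_tool", "kwargs": {"plan": [[[0, 0.0005, 0.002], 0], [[0, 0, 0], 0]]}}

```text
clock: 34.08
position: [613.6, 207.6, 78.5]
ee_rot: [0.708, -0.706, -0.0, 0.0]
contact_force: [-0.7, -0.1, -0.1]
gripper_width: 85.3
```

{"fn": "drive_tool", "kwargs": {"plan": [[[0, 0, 0], 0], [[0, 0, 0], 0], [[0, 0, 0], 0], [[0, 0, 0], 0], [[0, 0, 0], 0], [[0, 0, 0], 0], [[0, 0, 0], 0]], "fingers": 1}}

```text
clock: 34.95
position: [614.3, 207.9, 79.1]
ee_rot: [0.708, -0.706, 0.0, -0.001]
contact_force: [0.6, -0.3, 3.1]
gripper_width: 36.0
```

{"fn": "drive_tool", "kwargs": {"plan": [[[0, 0, -0.003], 0], [[0, 0, -0.005], 0], [[0, 0, -0.012], 0], [[0, 0, 0], 0], [[0, 0, 0], 0]]}}

```text
clock: 35.58
position: [613.6, 207.6, 98.6]
ee_rot: [0.708, -0.706, -0.0, -0.0]
contact_force: [-0.2, -0.5, -1.1]
gripper_width: 35.7
```

```bash
python3 - <<'E'
from bench import arm
import cv2
print(arm.read_state()["position"])
w=arm.get_image("wrist");s=arm.get_image("scene")
cv2.imwrite("pics/w21.png",w["image"][:,:,::-1])
cv2.imwrite("pics/s21.png",cv2.resize(s["image"][110:210,205:305,::-1],None,fx=5.5,fy=5.5,interpolation=cv2.INTER_CUBIC))
E
```

```text
[613.587611   207.63653495  98.59811247]
```

View pics/s21.png

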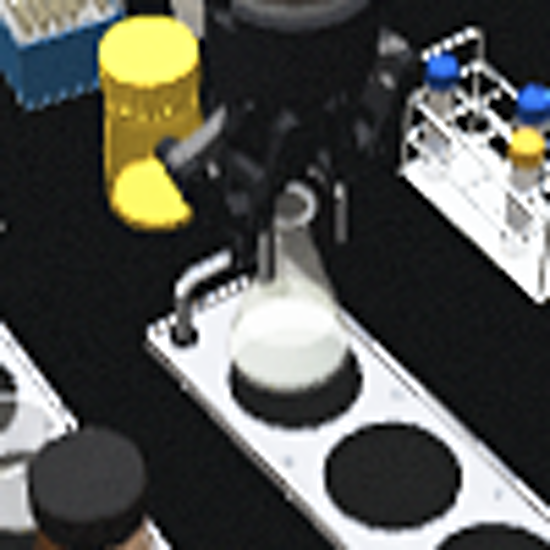

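View pics/w21.png

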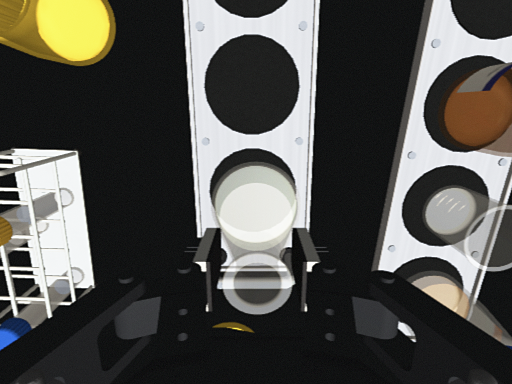

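{"fn": "drive_tool", "kwargs": {"plan": [[[0, 0, -0.025], 0], [[0, 0, -0.03], 0], [[0.03, 0, 0], 0], [[0.045, 0, 0], 0], [[0.045, 0.01, 0], 0], [[0.028, 0.03, 0], 0], [[0, 0.045, 0], 0], [[0, 0.045, 0], 0], [[0, 0.035, 0], 0], [[0, 0, 0], 0], [[0, 0, 0], 0], [[0, 0, 0], 0]]}}

```text
clock: 37.17
position: [450.1, 59.4, 153.5]
ee_rot: [0.708, -0.706, 0.0, -0.0]
contact_force: [0.5, 0.5, -1.4]
gripper_width: 35.7
```

```bash
python3 - <<'E'
from bench import arm
import cv2
from h import *
p=arm.read_state()["position"];print(p)
w=arm.get_image("wrist")
dz=p[2]-79.1
print("target pad px",proj(w,[448.1,58.9,10]),"foot px if centred",proj(w,[448.1,58.9,12+dz]),"mouth",proj(w,[448.1,58.9,115+dz]))
cv2.imwrite("pics/w22.png",w["image"][:,:,::-1])
E
```

```text
[450.13860679  59.38504234 153.47243707]
target pad px [257.29351579 177.27839849] foot px if centred [257.74103962 201.58860844] mouth [259.18374058 279.95842956]
```

View pics/w22.png

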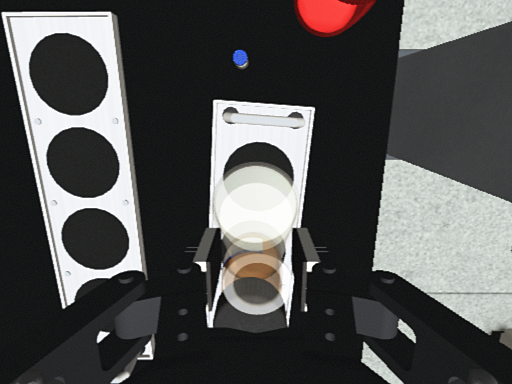

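{"fn": "drive_tool", "kwargs": {"plan": [[[0.0005, 0.0015, 0.02], 0], [[0, 0, 0.025], 0], [[0, 0, 0.015], 0], [[0, 0, 0.008], 0], [[0, 0, 0.003], 0], [[0, 0, 0], 0], [[0, 0, 0], 0]]}}

```text
clock: 38.1
position: [448.1, 58.8, 83.1]
ee_rot: [0.708, -0.706, 0.0, -0.001]
contact_force: [-0.1, 0.8, -0.8]
gripper_width: 35.6
```

{"fn": "drive_tool", "kwargs": {"plan": [[[0, 0, 0.0015], 0], [[0, 0, 0], 0], [[0, 0, 0], 0]]}}

```text
clock: 38.48
position: [447.7, 58.7, 81.1]
ee_rot: [0.708, -0.706, 0.0, -0.0]
contact_force: [-1.1, -0.1, -0.8]
gripper_width: 35.7
```

{"fn": "drive_tool", "kwargs": {"plan": [[[0, 0, 0.001], 0], [[0, 0, 0], 0], [[0, 0, 0], 0]]}}

```text
clock: 38.85
position: [447.7, 58.6, 80.0]
ee_rot: [0.708, -0.706, 0.0, 0.0]
contact_force: [0.9, 0.4, 0.1]
gripper_width: 35.8
```

{"fn": "drive_tool", "kwargs": {"plan": [[[0, 0, 0.001], 0], [[0, 0, 0], 0], [[0, 0, 0], 0]]}}

```text
clock: 39.22
position: [447.8, 58.7, 79.1]
ee_rot: [0.708, -0.706, 0.0, -0.0]
contact_force: [-0.3, 0.7, -0.2]
gripper_width: 35.3
```

{"fn": "drive_tool", "kwargs": {"plan": [[[0, 0, 0.0007], 0], [[0, 0, 0], 0], [[0, 0, 0], 0]]}}

```text
clock: 39.6
position: [448.0, 58.9, 78.9]
ee_rot: [0.708, -0.706, 0.0, -0.0]
contact_force: [-0.4, 0.3, 4.2]
gripper_width: 35.8
```

Contact is made (+4 N). I release and rise.

{"fn": "drive_tool", "kwargs": {"plan": [[[0, 0, 0], 0], [[0, 0, 0], 0], [[0, 0, 0], 0], [[0, 0, 0], 0], [[0, 0, 0], 0], [[0, 0, -0.03], 0], [[0, 0, -0.05], 0], [[0, 0, -0.05], 0], [[0, 0, 0], 0]], "fingers": -1}}

```text
clock: 40.72
position: [450.1, 59.6, 212.4]
ee_rot: [0.708, -0.706, 0.002, -0.005]
contact_force: [0.3, 0.1, -0.4]
gripper_width: 85.5
```

{"fn": "drive_tool", "kwargs": {"plan": [[[0.04, -0.02, 0], 0], [[0.05, -0.03, 0], 0], [[0.05, -0.03, 0], 0], [[0.05, -0.03, 0], 0], [[0.05, -0.03, 0], 0], [[0, 0, 0], 0], [[0, 0, 0], 0], [[0, 0, 0], 0]]}}

```text
clock: 41.72
position: [587.8, -179.8, 208.2]
ee_rot: [0.709, -0.706, -0.0, 0.0]
contact_force: [0.0, -0.2, 0.4]
gripper_width: 84.9
```

```bash
python3 - <<'E'
from bench import arm
import cv2
from h import *
t=arm.get_image("top");s=arm.get_image("scene")
print(arm.read_state()["position"])
for n,x,y,h in[("clear",465.3,298.4,121),("beaker",459.4,218.5,68),("amber",453.5,138.6,121),("flask",448.1,58.9,115)]:
    print(n,((proj(t,[x,y,h])-[150,195])*4).round(0),((proj(t,[x,y,12])-[150,195])*4).round(0))
cv2.imwrite("pics/t23.png",cv2.resize(t["image"][195:275,150:345,::-1],None,fx=4,fy=4,interpolation=cv2.INTER_CUBIC))
cv2.imwrite("pics/s23.png",s["image"][:,:,::-1])
E
```

```text
[ 588.08630917 -179.79751458  208.69746229]
clear [ 96. 150.] [133. 166.]
beaker [278. 167.] [287. 174.]
amber [441. 170.] [440. 183.]
flask [612. 179.] [594. 191.]
```

View pics/t23.png

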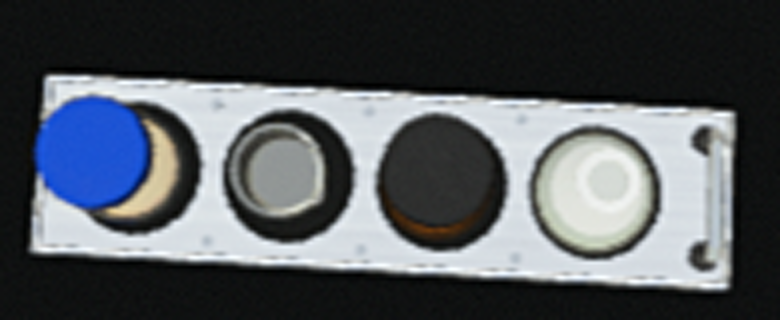

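View pics/s23.png

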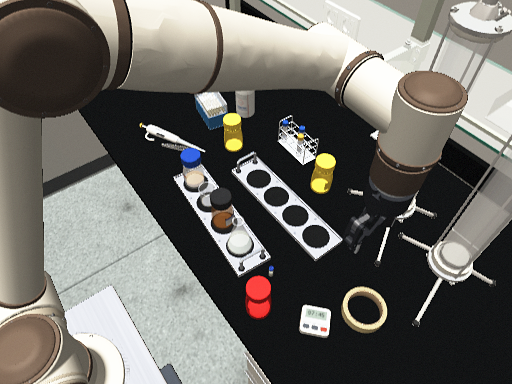

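All four vessels stand upright in the right order, each within about 3 mm of its pad centre in the top view. The arm is clear with zero contact force, so I hand in.

```bash
python3 -c "
from bench import arm
print(arm.job_done()); print(arm.read_state()['clock'])"
```

```text
the job is handed in; nothing more can be done
None
the job is handed in; nothing more can be done
```

All four vessels now stand on the empty carrier in the same order from its handle: flask, amber bottle, beaker, clear bottle. I handed the job in at about 42 s on the clock.

**Last checks:** In the final top view each vessel looks upright and is within about 3 mm of its pad centre; the limit is 12 mm. The gripper is open and clear, with about 0 N on the tool. I did not measure tilt or speed at the end, and the hand-in reports no verdict.

**What disagreed:** The first grasp of the clear bottle failed. The cameras showed the shut fingertips at about TCP level, not 25 mm ahead of it as the tool data say. They closed on top of the cap with about 12 N and leaned the bottle by very roughly 0.1 rad. It stood upright again when I lifted off. All later grasps went about 25 mm lower and held on the first try.

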